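Hang the parts basket on the spring-balanced swing arm

ROBOT

A 7-joint arm with a two-finger parallel gripper is mounted at the origin on the work surface. World frame = base frame: x ahead of the robot, y to its left, z up, the work surface at z = 0. Lengths are in m, angles in rad, forces in N, time in s.
With the tool pointing down it reaches from about 0.425 to 1.025 m from the base axis. Payload 3.6 kg.
Tool frame: the origin (TCP) lies on the centre line of the jaws, within the pads' length; the fingertips stand 11 mm ahead of it and the grasp point (between the pads) lies 8 mm behind it (tip_extent is the distance from the TCP to the fingertips, in m); z points along the fingers, y is the line along which they close (so a half turn about z gives the same grasp; the last joint's range is limited). The gripper opens to 85 mm and grips with 20 to 120 N. Pads are 22 mm wide; open, the fingers measure 114 mm over their backs; the gripper's body (76 mm by 85 mm) begins 54 mm behind the grasp point. The pads swing forward as they close: fully open they stand 13 mm farther back than shut.
Start: joints at [-1.202, 0.591, 0.048, 1.609, -0.033, 0.943, -0.034], TCP at [0.324, 0.649, 0.242] pointing down, gripper open.
Joint ranges: [-2.69, 2.69], [-0.47, 2.24], [-1.27, 1.36], [0.19, 2.51], [-1.53, 4.68], [0.08, 2.07], [-3.09, 3.09]. Speed limits (rad/s): [2.57, 2.57, 3.14, 3.14, 3.14, 3.14, 3.14].

INTERFACE

Orientations are given as a unit quaternion [w, x, y, z].
In Python, from cell import * gives the robot as it stands.
- The arm moves only by the tool play_rows, never from a script. Its argument "deltas" is a list of rows, each a list of 3 entries, a list of its own where there are three numbers: the turn, a rotation vector about the tool's x, y, z in rad, then the shift along the tool's x, y, z in cm, then the closure in counts, from 0 (fully open) to 255 (shut). A call has 1 to 5 rows; each row is the pose to reach, as a shift and turn from the pose commanded when the call began, along the tool's axes at that moment; what a row does not reach only later rows make up. A row lasts 1/10 s, in which the tool goes at most 50 mm and 8.59 degrees, less where a joint would pass 70% of its speed; a pose out of reach is approached as far as the arm can. A call with a gripper value outside its range is refused whole. The fingers move at their own pace and stop on an object; "squeeze" is the grip in N (left out, the last holds). Time passes only in rows, so rows that repeat a pose let the fingers close. It gives the time, the measured TCP pose, the force, the opening and the grip force at its end, in the units of the state.
- observe(): the state, without advancing time (a new reading comes with each control period).
- camera(name): name is "scene" or "top" or "wrist"; returns the picture (384x512x3 uint8, blue, green, red); there is no depth.
- get_calibration(name): a dict with "fovy" (degrees; the focal length in pixels is half the picture's height over the tangent of half this angle, whatever the lens; pixels are square), "cx", "cy" (the principal point, pixels), "T" (4x4, takes a point from camera to world coordinates); the wrist camera has in their place "hand_eye" (4x4, takes a point from camera to tool coordinates, whose origin is the TCP and whose axes are the flange's). Camera axes: x right, y up, looking along -z (the intrinsics and any distortion apply to the point x, -y, -z); pixel columns grow to the right and rows downward; lengths in m; the calibration is good to about 2 mm. A picture is of the moment at which its call begins: read the wrist's pose just before it. get_calibration takes no time and is no camera call.
- sign_off(): hands the job in; it is judged then, once.
The state is a dict: "time": time; "joint_positions": joint angles; "joint_velocities": joint speeds; "joint_efforts": joint torques, N m; "tcp_pos": TCP position; "tool_rot": TCP orientation; "force": force on the tool from outside, world axes, zero at the start; "moment": the same for the moment, N m; "grip_width": opening from 0.0 (shut) to 1.0 (fully open); "grasp_force": force on a finger pad.
Only numpy, scipy, OpenCV 4.12 (cv2) and the standard library are available. Lean on these libraries where they do the work, as an engineer would, in place of code of your own. Each camera call takes 0.05 s, during which the arm holds its last target. There are 200 camera calls.

TASK

Take the basket of tube collars by its hand grip and hang it by its bail bar in both hooks of the spring-balanced swing arm. Lower it in gently and stay with it while the arm sinks, letting go only when the arm carries the whole weight and has settled, so that the arm neither drops nor springs up. Keep the collars in the basket and leave everything else on the bench where it is.

Things in the scene. Friction and masses are not known exactly. Their poses are not given: they have to be found in the camera images.
- basket: small open sheet-metal parts basket, 150 (own x) x 110 (own y) x 55 mm tall, with a rigid bail: two flat uprights at x = +-70 mm (4 mm thick) carry a round steel bail bar, 10 mm diameter, along own x, 135 mm above the underside. Three tube collars stand loose in it. Whole load 0.43 to 0.96 kg, different each time. Origin: centre of its underside, z up.
- bail_grip (a point): centre of the bail bar, 135 mm above the basket's underside. Here the bar carries a rubber hand grip, 46 mm long (basket's x), 18 mm wide (y), 20 mm tall; beside it the bar is bare from 23 to 68 mm either way. Axes as the basket's. Taken from above, fingers closing along the basket's y.
- yoke: head of the swing arm: a block on the link ends, a crossbar (12 mm round, 100 mm long, along own y, at x = 30, z = -30 mm, 79 mm from the seat) and two steel hooks of 8 mm round bar at y = +-40 mm, reaching out along own x. Always level (the links are a parallelogram). Origin on the upper link's end pin; own x points along the arm, away from the stand; z up.
- hook_seat (a point): where the bail bar's centre lies once seated, midway between the hooks; axes as the yoke's: the bar lies along y. From the crossbar each hook runs level 50 mm, slopes down 30 degrees to a flat seat (bar has +-4 mm play) and turns up at 60 degrees to a tip, its top 21 mm above and 24 mm beyond this point. The hooks pass between bar and basket rim from the tip end; 13 mm to spare either way along the bar.
- balance (a joint): sink of the arm, rad: 0 = unloaded, at its upper stop; grows sinking; lower stop 0.68. Links 240 mm long, at 0 rising 0.22 rad outward; the hooks then stand 297 mm above the bench and sink on an arc (a few mm along the arm). Spring yields from about 3 N on the hooks, then about 20 mm per newton: the basket rests 20 to 130 mm lower. Light damping: released out of balance it jumps.
- swivel (a joint): swing of the arm about the vertical axis of its stand, rad, counter-clockwise positive from above; turns freely with slight friction (0.4 N at the hooks) and stays where it is left.
- stand_top (a point): top of the blue stand's post (227 mm above the bench, 38 mm diameter, on a 140 x 140 mm foot plate), on the axis about which the arm swings; fixed. The links begin 30 mm from this axis, 278 mm above the bench, under springs that reach 345 mm; the hooks' seat lies about 373 mm from this axis.
- collar_0: short steel tube collar, 42 mm outside diameter, 34 mm bore, 36 mm tall, standing loose in the basket; origin at the centre of its underside
- collar_1: short steel tube collar, 42 mm outside diameter, 34 mm bore, 36 mm tall, standing loose in the basket; origin at the centre of its underside
- collar_2: short steel tube collar, 42 mm outside diameter, 34 mm bore, 36 mm tall, standing loose in the basket; origin at the centre of its underside
- carton: bystander: plain closed cardboard carton, 90 x 70 x 75 mm, origin at the centre of its underside
- hammer: bystander: hammer lying on the bench, 240 mm long, origin on the bench near its middle
- spare_collar_a: bystander: loose short steel tube ring, 42 mm outside diameter, 36 mm tall, standing on the bench by itself; origin at the centre of its underside
- spare_collar_b: bystander: another such loose ring on the bench
- bracket: bystander: folded U bracket of 4 mm sheet, 70 x 40 x 34 mm; origin at the centre of its underside
- magnet_square: bystander: triangular magnetic welding square standing on edge, 90 mm long, 87 mm tall; origin at the centre of its underside
- tube_stub: bystander: 28 mm tube welded upright on a 50 x 50 mm foot plate, 53 mm tall; origin at the centre of its underside

How it is judged:
On the way, in this order (a step that is already met when the one before it is completed fails the run):
1. the basket is lifted clear of the bench, in the hand (height (world z) of basket above 0.05 m and contact force between the fingers and basket above 1 N and contact force between basket and yoke below 0.2 N), for 0.2 s.
2. still in the hand, the bail bar bears in the seats of both hooks and the arm begins to sink (distance between bail_grip and hook_seat below 0.022 m and x of bail_grip in the frame of hook_seat between -0.01 and 0.01 m and z of bail_grip in the frame of hook_seat between -0.006 and 0.006 m and angle between the x axis of basket and the y axis of yoke, either way round below 0.15 rad and contact force between the fingers and basket above 1 N and contact force between basket and yoke above 0.5 N and value of joint balance above 0.015 rad), for 0.1 s.
3. the hand is off and the arm carries the basket at rest (distance between bail_grip and hook_seat below 0.022 m and x of bail_grip in the frame of hook_seat between -0.01 and 0.01 m and z of bail_grip in the frame of hook_seat between -0.006 and 0.006 m and angle between the x axis of basket and the y axis of yoke, either way round below 0.15 rad and contact force between the fingers and basket below 0.05 N and velocity of joint balance between -0.08 and 0.08 rad/s and value of joint balance above 0.04 rad), for 0.3 s.
At the end, for the whole second after the job is handed in: Bail bar in the bottom of both hooks (axis within 10 mm of the seat along the arm, 6 mm in height, square to the arm within 0.15 rad), basket hanging free on the sunk arm, level within 0.2 rad, at rest (below 40 mm/s; arm below 0.08 rad/s), all three collars in it, hand off (distance between bail_grip and hook_seat below 0.022 m and x of bail_grip in the frame of hook_seat between -0.01 and 0.01 m and z of bail_grip in the frame of hook_seat between -0.006 and 0.006 m and angle between the x axis of basket and the y axis of yoke, either way round below 0.15 rad and x of collar_0 in the frame of basket between -0.075 and 0.075 m and y of collar_0 in the frame of basket between -0.055 and 0.055 m and z of collar_0 in the frame of basket between -0.01 and 0.045 m and x of collar_1 in the frame of basket between -0.075 and 0.075 m and y of collar_1 in the frame of basket between -0.055 and 0.055 m and z of collar_1 in the frame of basket between -0.01 and 0.045 m and x of collar_2 in the frame of basket between -0.075 and 0.075 m and y of collar_2 in the frame of basket between -0.055 and 0.055 m and z of collar_2 in the frame of basket between -0.01 and 0.045 m and angle between basket's own z axis and vertical below 0.2 rad and linear speed of basket below 0.04 m/s and velocity of joint balance between -0.08 and 0.08 rad/s and value of joint balance above 0.04 rad and height (world z) of basket above 0.02 m and contact force between the fingers and anything else below 0.05 N); the robot touches nothing.
It fails at once if let go too early or too late: with the hand off and the basket on the hooks, the arm moves off by itself (faster than 0.25 rad/s, 60 mm/s at the hooks) (contact force between the fingers and basket below 0.05 N and contact force between basket and yoke above 0.5 N and value of joint balance above 0.015 rad and (velocity of joint balance above 0.25 rad/s or velocity of joint balance below -0.25 rad/s)).
It fails at once if at any time the balanced arm drops or springs up (faster than 0.6 rad/s, about 145 mm/s at the hooks) (velocity of joint balance above 0.6 rad/s or velocity of joint balance below -0.6 rad/s).
It fails at once if the basket is slammed or forced into the hooks (over 20 N) (contact force between basket and yoke above 20 N).
It fails at once if something else on the bench is moved more than 20 mm (distance of any of carton, hammer, spare_collar_a, spare_collar_b, bracket, magnet_square, tube_stub from where it was at the start of the episode above 0.02 m).
It also fails if it takes over 64 s, if anything falls off the work surface, if the arm or the gripper's body presses on something with over 40 N, if the wrist force passes 120 N, or if a joint passes its speed limit or range.

## Working session

There is one attempt and no reset: what is moved stays moved. The work goes in short steps, Python scripts to look and compute and a tool call to move; the robot and the scene stay as the last step left them, time stands still between calls to the robot, and variables do not carry over. Pictures are saved under pics/ and viewed, at most 10 in all, crops included, and the job is handed in when it is done.

Besides the shell and the picture viewer there is one more tool, called after "Call:" as a command line: name --argument value ..., lists and objects as JSON in quotes. play_rows: Moves the arm, as the interface text tells. Its arguments: {"type":"object","properties":{"deltas":{"type":"array","items":{"type":"array"}},"squeeze":{"type":"number"}},"required":["deltas"]}

```bash
ls; mkdir -p pics
python3 - <<'E'
from cell import *
import cv2,numpy as np
s=observe();print({k:np.round(v,3).tolist() for k,v in s.items()})
for n in("scene","top","wrist"):
    cv2.imwrite(f"pics/{n}0.png",camera(n));c=get_calibration(n);print(n,{k:np.round(v,4).tolist() if not isinstance(v,str) else v for k,v in c.items()})
E
```

```text
pics
{'time': 0.0, 'joint_positions': [-1.201, 0.592, 0.048, 1.61, -0.033, 0.943, -0.034], 'joint_velocities': [0.001, 0.001, -0.0, 0.001, 0.001, -0.001, -0.001], 'joint_efforts': [0.0, -54.868, 1.547, -19.813, 0.009, 0.009, 0.0], 'tcp_pos': [0.323, 0.648, 0.241], 'tool_rot': [-0.0, 0.229, 0.973, -0.001], 'force': [0.038, -0.629, -0.127], 'moment': [-0.01, -0.01, 0.041], 'grasp_force': 0.0, 'grip_width': 1.0}
scene {'fovy': 46.3749, 'cx': 258.1097, 'cy': 191.8292, 'T': [[-0.6692, -0.4151, 0.6163, 1.362], [0.743, -0.3809, 0.5503, 0.7436], [0.0063, 0.8262, 0.5633, 0.9273], [0.0, 0.0, 0.0, 1.0]]}
top {'fovy': 54.5284, 'cx': 252.4485, 'cy': 196.9551, 'T': [[-0.0126, 0.9794, -0.2013, 0.3595], [-0.9999, -0.0132, -0.0016, 0.0248], [-0.0042, 0.2013, 0.9795, 1.261], [0.0, 0.0, 0.0, 1.0]]}
wrist {'fovy': 68.091, 'cx': 259.6983, 'cy': 186.8336, 'hand_eye': [[0.0017, 0.9623, 0.2721, 0.0679], [1.0, -0.0012, -0.0021, 0.0003], [-0.0016, 0.2721, -0.9623, -0.1309], [0.0, 0.0, 0.0, 1.0]]}
```

View pics/scene0.png

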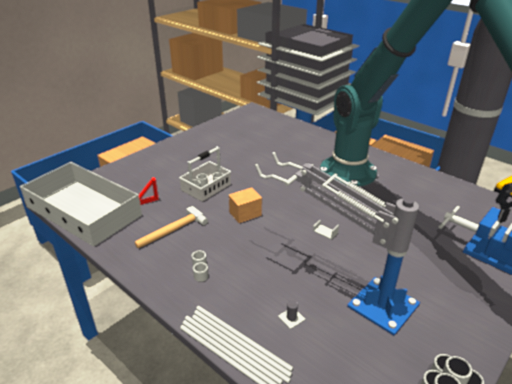

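View pics/top0.png

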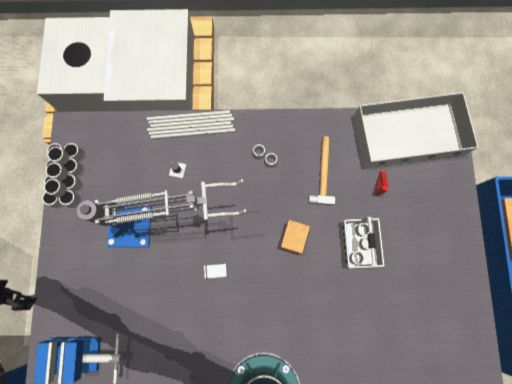

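The scene picture shows the basket (205,180), with the black grip on its bail at (205,155), and the swing arm with hooks at (260–290,155–180). In the top picture the basket is at (363,243) with the grip at about (374,241), and the hook tips are at (240,182) and (243,211). The stand post is at about (128,225).

Run:
```python
import cv2,numpy as np
t=cv2.imread('pics/top0.png');s=cv2.imread('pics/scene0.png')
R=lambda i,x,y,w,h,k:cv2.resize(i[y:y+h,x:x+w],None,fx=k,fy=k,interpolation=cv2.INTER_CUBIC)
a=R(t,70,160,200,100,4) # 800x400... 
b=R(t,335,205,60,75,4) #240x300
c=R(s,170,140,140,75,4) #560x300
out=np.zeros((600,800,3),np.uint8)
a=R(t,75,170,200,75,4);out[:300]=a;out[300:,:240]=b;out[300:,240:]=c
cv2.imwrite('pics/m1.png',out)
```

```text
(no output)
```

View pics/m1.png

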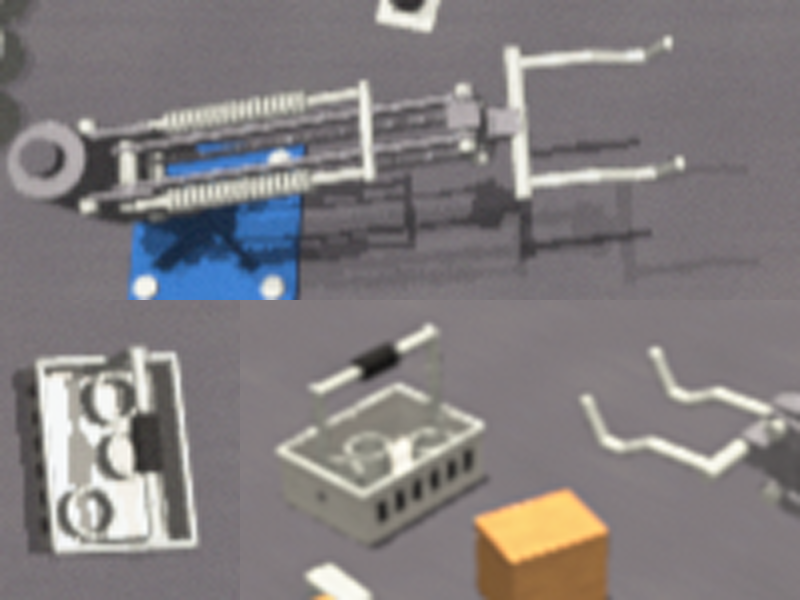

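```bash
cat > h.py <<'E'
import numpy as np
from cell import *
def ray(n,u,v):
    c=get_calibration(n);f=192/np.tan(np.radians(c['fovy']/2))
    T=np.array(c['T']) if 'T' in c else None
    if T is None:
        from scipy.spatial.transform import Rotation as R
        s=observe();q=np.array(s['tool_rot']);W=np.eye(4);W[:3,:3]=R.from_quat(q[[1,2,3,0]]).as_matrix();W[:3,3]=s['tcp_pos'];T=W@np.array(c['hand_eye'])
    d=T[:3,:3]@np.array([(u-c['cx'])/f,-(v-c['cy'])/f,-1]);return T[:3,3],d
def atz(n,u,v,z):
    o,d=ray(n,u,v);return o+d*(z-o[2])/d[2]
def tri(a,b):
    (o,d),(p,e)=ray(*a),ray(*b);t=np.linalg.lstsq(np.c_[d,-e],p-o,rcond=None)[0];return (o+d*t[0]+p+e*t[1])/2,np.linalg.norm(o+d*t[0]-p-e*t[1])
E
python3 - <<'E'
from h import *
np.set_printoptions(precision=4,suppress=True)
T=lambda u,v:(75+u/4-.4,170+v/4-.4); B=lambda u,v:(335+u/4-.4,205+(v-300)/4-.4); S=lambda u,v:(170+(u-240)/4-.4,140+(v-300)/4-.4)
for n,p,z in(("tipL",(668,43),.315),("tipR",(680,162),.315),("cbL",(512,50),.303),("cbR",(524,195),.303),("post",(42,157),.345)):print(n,atz("top",*T(*p),z))
print("tips scene",atz("scene",*S(656,352),.315),atz("scene",*S(587,400),.315))
print("tri tips",tri(("top",*T(668,43)),("scene",*S(587,400))),tri(("top",*T(680,162)),("scene",*S(656,352))))
print("grip",atz("top",*B(147,442),.145),atz("scene",*S(378,360),.138),tri(("top",*B(147,442)),("scene",*S(378,360))))
a,b=atz("scene",*S(316,388),.137),atz("scene",*S(433,330),.137);print("bar",a,b,(a+b)/2,np.linalg.norm(a-b),np.degrees(np.arctan2(*(b-a)[[1,0]])))
r=np.array([atz("top",*B(*p),.055) for p in((38,360),(175,353),(197,545),(52,550))]);print(r,r.mean(0))
from scipy.spatial.transform import Rotation as R
print(R.from_quat(np.array(observe()['tool_rot'])[[1,2,3,0]]).as_matrix())
E
```

```text
tipL [0.5987 0.0542 0.315 ]
tipR [0.5197 0.047  0.315 ]
cbL [0.5984 0.1578 0.303 ]
cbR [0.5014 0.1487 0.303 ]
post [0.5231 0.4448 0.345 ]
tips scene [0.5189 0.0475 0.315 ] [0.5997 0.0559 0.315 ]
tri tips (array([0.5987, 0.0545, 0.3141]), np.float64(0.0008314142467180946)) (array([0.5194, 0.0473, 0.3152]), np.float64(0.0009458896128876146))
grip [ 0.4528 -0.3264  0.145 ] [ 0.4537 -0.3261  0.138 ] (array([ 0.4529, -0.3282,  0.1371]), np.float64(0.0016746441458799105))
bar [ 0.522  -0.3305  0.137 ] [ 0.381  -0.3316  0.137 ] [ 0.4515 -0.3311  0.137 ] 0.1410872247361704 -179.52128545285737
[[ 0.528  -0.2711  0.055 ]
 [ 0.5323 -0.3831  0.055 ]
 [ 0.3782 -0.3882  0.055 ]
 [ 0.3758 -0.2728  0.055 ]] [ 0.4536 -0.3288  0.055 ]
[[-0.8948  0.4464 -0.0007]
 [ 0.4464  0.8948 -0.0016]
 [-0.0001 -0.0017 -1.    ]]
```

Call:
play_rows --deltas '[[[0,0,0.14],[0,0,-4.2],0],[[0,0,0.28],[0,0,-8.4],0],[[0,0,0.42],[0,0,-12.6],0],[[0,0,0.56],[0,0,-16.8],0],[[0,0,0.7],[0,0,-21],0]]'

```text
time: 0.65
tcp_pos: [0.3234, 0.6483, 0.4537]
tool_rot: [0.0, 0.552, 0.834, -0.0]
force: [0.7, 1.4, -0.5]
grip_width: 1.002
grasp_force: 0.0
```

```bash
cat >> h.py <<'E'
from scipy.spatial.transform import Rotation as Ro
def plan(target,yaw,ref=None):
    "yaw: world heading (deg) of tool y; ref: tcp pos override"
    s=observe();M=Ro.from_quat(np.array(s['tool_rot'])[[1,2,3,0]]).as_matrix()
    G=np.c_[np.cross([np.cos(np.radians(yaw)),np.sin(np.radians(yaw)),0],[0,0,-1]),[np.cos(np.radians(yaw)),np.sin(np.radians(yaw)),0],[0,0,-1]]
    r=Ro.from_matrix(M.T@G).as_rotvec();d=M.T@(np.array(target)-s['tcp_pos'])*100
    print('t',s['time'],'tcp',np.round(s['tcp_pos'],4),'yaw',np.degrees(np.arctan2(M[1,1],M[0,1])).round(2),'F',np.round(s['force'],2),'gw',np.round(s['grip_width'],3),np.round(s['grasp_force'],1),'j',np.round(s['joint_positions'],2),'tilt',np.round(M[:2,2],4))
    print('turn',r.round(3),'shift cm',d.round(2),'rows>=',np.ceil(max(np.linalg.norm(d)/5,np.degrees(np.linalg.norm(r))/8.59)))
E
python3 -c "
from h import *
plan((.48,.15,.45),-50)
plan((.453,-.329,.30),-89)"
```

```text
t 0.65 tcp [0.3234 0.6483 0.4537] yaw 23.06 F [ 0.65  1.42 -0.47] gw 1.002 0.0 j [-1.33  0.46  0.25  1.36 -0.11  1.34 -0.67] tilt [-0.0004 -0.0006]
turn [-0.000e+00  1.000e-03  1.275e+00] shift cm [-51.99  -5.1    0.39] rows>= 11.0
t 0.65 tcp [0.3234 0.6483 0.4537] yaw 23.06 F [ 0.65  1.42 -0.47] gw 1.002 0.0 j [-1.33  0.46  0.25  1.36 -0.11  1.34 -0.67] tilt [-0.0004 -0.0006]
turn [0.000e+00 1.000e-03 1.956e+00] shift cm [-95.   -26.34  15.42] rows>= 20.0
```

Call:
play_rows --deltas '[[[0,0,0.11],[-4.7,-0.5,0],0],[[0,0,0.22],[-9.4,-1,0],0],[[0,0,0.33],[-14.1,-1.4,0],0],[[0,0,0.44],[-18.8,-1.8,0],0],[[0,0,0.55],[-23.5,-2.3,0],0]]'

```text
time: 1.15
tcp_pos: [0.396, 0.4218, 0.452]
tool_rot: [0.0, 0.757, 0.653, -0.0]
force: [0.7, 0.3, 0.5]
grip_width: 1.0
grasp_force: 0.0
```

```bash
python3 -c "
from h import *
plan((.49,.15,.45),-50)"
```

```text
t 1.15 tcp [0.396  0.4218 0.452 ] yaw -8.39 F [0.66 0.28 0.46] gw 1.0 0.0 j [-1.23  0.23  0.42  1.7  -0.1   1.23 -0.93] tilt [-0.0003 -0.0003]
turn [-0.     0.     0.726] shift cm [-25.52  13.26   0.21] rows>= 6.0
```

Call:
play_rows --deltas '[[[0,0,0.13],[-4.3,2.2,0],0],[[0,0,0.26],[-8.6,4.4,0],0],[[0,0,0.39],[-12.9,6.6,0],0],[[0,0,0.52],[-17.2,8.8,0],0],[[0,0,0.65],[-21.5,11,0],0]]'

```text
time: 1.65
tcp_pos: [0.4743, 0.1934, 0.4522]
tool_rot: [-0.0, 0.926, 0.377, -0.0]
force: [0.3, -0.2, 0.2]
grip_width: 0.997
grasp_force: 0.0
```

```bash
python3 -c "
from h import *
plan((.453,-.329,.25),-89)"
```

```text
t 1.65 tcp [0.4743 0.1934 0.4522] yaw -45.67 F [ 0.27 -0.2   0.19] gw 0.997 0.0 j [-1.04  0.13  0.64  1.83 -0.08  1.21 -1.16] tilt [-0.0003  0.0004]
turn [-0.     0.     0.756] shift cm [-38.03  35.89  20.2 ] rows>= 12.0
```

Call:
play_rows --deltas '[[[0,0,0.08],[-3.4,3.3,0],0],[[0,0,0.16],[-6.8,6.6,0],0],[[0,0,0.24],[-10.2,9.9,0],0],[[0,0,0.32],[-13.6,13.2,0],0],[[0,0,0.4],[-17,16.5,0.5],0]]'

```text
time: 2.15
tcp_pos: [0.4689, -0.0433, 0.4477]
tool_rot: [-0.0, 0.982, 0.187, 0.001]
force: [0.8, -0.1, -0.1]
grip_width: 1.0
grasp_force: 0.0
```

```bash
python3 -c "
from h import *
plan((.453,-.329,.25),-89)"
```

```text
t 2.15 tcp [ 0.4689 -0.0433  0.4477] yaw -68.46 F [ 0.75 -0.15 -0.12] gw 1.0 0.0 j [-0.8   0.06  0.86  1.92 -0.05  1.19 -1.12] tilt [0.0016 0.0012]
turn [-0.001 -0.002  0.358] shift cm [-12.    26.    19.74] rows>= 7.0
```

Call:
play_rows --deltas '[[[0,0,0.07],[-1.6,3.5,2.2],0],[[0,0,0.14],[-3.2,7,4.4],0],[[0,0,0.21],[-4.8,10.5,6.6],0],[[0,0,0.28],[-6.4,14,8.8],0],[[0,0,0.357],[-8,17.5,11],0]]'

```text
time: 2.65
tcp_pos: [0.4593, -0.2346, 0.3363]
tool_rot: [-0.0, 1.0, 0.01, 0.0]
force: [0.4, 0.6, 1.2]
grip_width: 0.998
grasp_force: 0.0
```

```bash
python3 -c "
from h import *
plan((.453,-.329,.25),-89)"
```

```text
t 2.65 tcp [ 0.4593 -0.2346  0.3363] yaw -88.88 F [0.41 0.58 1.2 ] gw 0.998 0.0 j [-0.36  0.32  0.97  2.   -0.32  0.98 -0.79] tilt [0.0001 0.0004]
turn [-0.    -0.     0.002] shift cm [-0.82  9.43  8.62] rows>= 3.0
```

Call:
play_rows --deltas '[[[0,0,0],[-0.2,2.8,2.5],0],[[0,0,0],[-0.4,5.6,5],0],[[0,0,0],[-0.6,8.4,7.5],0],[[0,0,0],[-0.8,9.4,8.6],0],[[0,0,0],[-0.8,9.4,8.6],0]]'

```text
time: 3.15
tcp_pos: [0.4518, -0.3288, 0.2496]
tool_rot: [-0.0, 1.0, 0.009, -0.002]
force: [0.6, 0.2, -0.3]
grip_width: 0.999
grasp_force: 0.0
```

```bash
python3 -c "
from h import *
import cv2
plan((.453,-.329,.25),-89)
cv2.imwrite('pics/w1.png',camera('wrist'))"
```

```text
t 3.15 tcp [ 0.4518 -0.3288  0.2496] yaw -88.96 F [ 0.55  0.22 -0.32] gw 0.999 0.0 j [-0.05  0.49  0.84  2.   -0.48  0.86 -0.5 ] tilt [-0.0038  0.0007]
turn [-0.001  0.004  0.001] shift cm [ 0.12  0.03 -0.04] rows>= 1.0
```

View pics/w1.png

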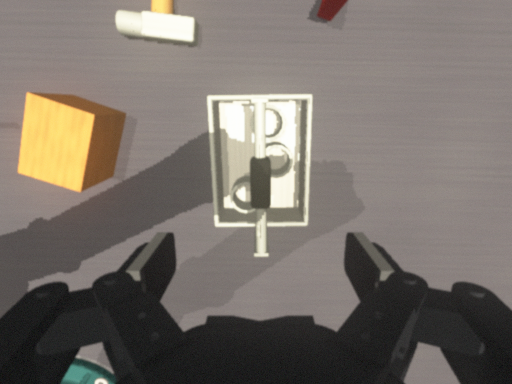

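The grip is centred at (260.5,182.5), between the fingers. The bar runs from (260.5,98) to (261.5,254).

```bash
python3 -c "
from h import *
print(atz('wrist',260.5,182.5,.144)); a=atz('wrist',261.5,254,.139);b=atz('wrist',260,98,.139);print(a,b,np.degrees(np.arctan2(*(b-a)[[1,0]])))
plan((.4525,-.329,.127),-89.3)"
```

```text
[ 0.45958878 -0.32834517  0.144     ]
[ 0.38798845 -0.33090791  0.139     ] [ 0.52944004 -0.3263691   0.139     ] 1.837840503993555
t 3.2 tcp [ 0.4528 -0.3278  0.2506] yaw -88.86 F [-0.44 -0.27  1.13] gw 1.003 0.0 j [-0.05  0.49  0.84  2.   -0.48  0.86 -0.5 ] tilt [-0.002   0.0009]
turn [-0.001  0.002  0.008] shift cm [-1.000e-02  1.300e-01  1.236e+01] rows>= 3.0
```

Call:
play_rows --deltas '[[[0,0,0],[0.1,0,4],0],[[0,0,0],[0.3,0.1,8],0],[[0,0,0],[0.3,0.1,11],0],[[0,0,0],[0.3,0.1,12.3],0],[[0,0,0],[0.3,0.1,12.3],0]]'

```text
time: 3.7
tcp_pos: [0.4568, -0.3272, 0.1277]
tool_rot: [-0.001, 1.0, 0.012, -0.001]
force: [0.4, 0.7, 0.3]
grip_width: 1.0
grasp_force: 0.0
```

Call:
play_rows --deltas '[[[0,0,0],[0,0,0],120],[[0,0,0],[0,0,0],200],[[0,0,0],[0,0,0],255],[[0,0,0],[0,0,0],255],[[0,0,0],[0,0,0],255]]' --squeeze 60

```text
time: 4.2
tcp_pos: [0.4571, -0.3292, 0.1292]
tool_rot: [0.001, 1.0, 0.011, 0.001]
force: [0.0, 1.2, 4.2]
grip_width: 0.198
grasp_force: 59.9
```

Call:
play_rows --deltas '[[[0,0,0],[0,0,0],255],[[0,0,0],[0,0,0],255],[[0,0,0],[0,0,-0.1],255],[[0,0,0],[0,0,-0.2],255],[[0,0,0],[0,0,-0.4],255]]' --squeeze 60

```text
time: 4.7
tcp_pos: [0.4556, -0.3273, 0.1313]
tool_rot: [-0.001, 1.0, 0.011, -0.001]
force: [-0.0, -0.1, -6.1]
grip_width: 0.198
grasp_force: 58.6
```

Call:
play_rows --deltas '[[[0,0,0],[0,0,-2],255],[[0,0,0],[0,0,-5],255],[[0,0,0],[0,0,-8.5],255],[[0,0,0],[0,0,-12],255],[[0,0,0],[0,0,-15.5],255]]'

```text
time: 5.2
tcp_pos: [0.4555, -0.3276, 0.2875]
tool_rot: [-0.001, 1.0, 0.011, -0.001]
force: [1.0, -0.0, -5.6]
grip_width: 0.2
grasp_force: 59.5
```

Call:
play_rows --deltas '[[[0,0,0],[0,0,-3],255],[[0,0,0],[0,0,-5],255],[[0,0,0],[0,0,-6.5],255],[[0,0,0],[0,0,-7.2],255],[[0,0,0],[0,0,-7.2],255]]'

```text
time: 5.7
tcp_pos: [0.4565, -0.3285, 0.3593]
tool_rot: [-0.0, 1.0, 0.011, 0.0]
force: [1.2, -0.2, -6.2]
grip_width: 0.195
grasp_force: 59.5
```

```bash
python3 -c "
from h import *
plan((.545,-.05,.352),-84.8)"
```

```text
t 5.7 tcp [ 0.4565 -0.3285  0.3593] yaw -88.75 F [ 1.25 -0.22 -6.24] gw 0.195 59.5 j [-0.16  0.38  0.95  1.88 -0.35  1.07 -0.62] tilt [0.0002 0.0001]
turn [-0.    -0.    -0.069] shift cm [  9.45 -27.65   0.73] rows>= 6.0
```

Call:
play_rows --deltas '[[[0,0,-0.01],[0.6,-1.8,0],255],[[0,0,-0.02],[1.6,-4.8,0],255],[[0,0,-0.04],[2.7,-7.9,0],255],[[0,0,-0.055],[3.8,-11,0],255],[[0,0,-0.069],[4.8,-14,0],255]]'

```text
time: 6.2
tcp_pos: [0.501, -0.1856, 0.3576]
tool_rot: [-0.001, 0.999, 0.046, -0.002]
force: [0.5, -0.2, -5.7]
grip_width: 0.195
grasp_force: 59.6
```

Call:
play_rows --deltas '[[[0,0,0],[1.1,-3.2,0],255],[[0,0,0],[2.1,-6.3,0],255],[[0,0,0],[3,-9,0],255],[[0,0,0],[3.6,-11,0.4],255],[[0,0,0],[4,-12,0.8],255]]'

```text
time: 6.7
tcp_pos: [0.5301, -0.0612, 0.3494]
tool_rot: [-0.001, 0.999, 0.047, -0.002]
force: [0.5, -0.3, -6.2]
grip_width: 0.2
grasp_force: 59.6
```

```bash
python3 -c "
from h import *
import cv2
plan((.557,.0735,.335),-84.8)
R=lambda i,x,y,w,h,k:cv2.resize(i[y:y+h,x:x+w],None,fx=k,fy=k,interpolation=cv2.INTER_CUBIC)
t=camera('top');s=camera('scene');w=camera('wrist');cv2.imwrite('pics/s2.png',s);cv2.imwrite('pics/t2.png',t);cv2.imwrite('pics/w2.png',w)
o=np.zeros((600,800,3),np.uint8);o[:300,:400]=R(t,180,150,133,100,3)[:300,:399][:, :].copy() if 0 else R(t,180,150,100,75,4)
o[:300,400:]=R(w,0,0,512,384,.78125)[:300,:400];o[300:]=R(s,190,90,200,75,4)
cv2.imwrite('pics/m2.png',o)"
```

```text
t 6.7 tcp [ 0.5301 -0.0612  0.3494] yaw -84.59 F [ 0.47 -0.35 -6.16] gw 0.2 59.6 j [-0.68  0.33  0.93  1.94 -0.31  1.02 -1.09] tilt [-0.0033  0.0011]
turn [-0.001  0.003  0.004] shift cm [  3.96 -13.16   1.45] rows>= 3.0
```

View pics/m2.png

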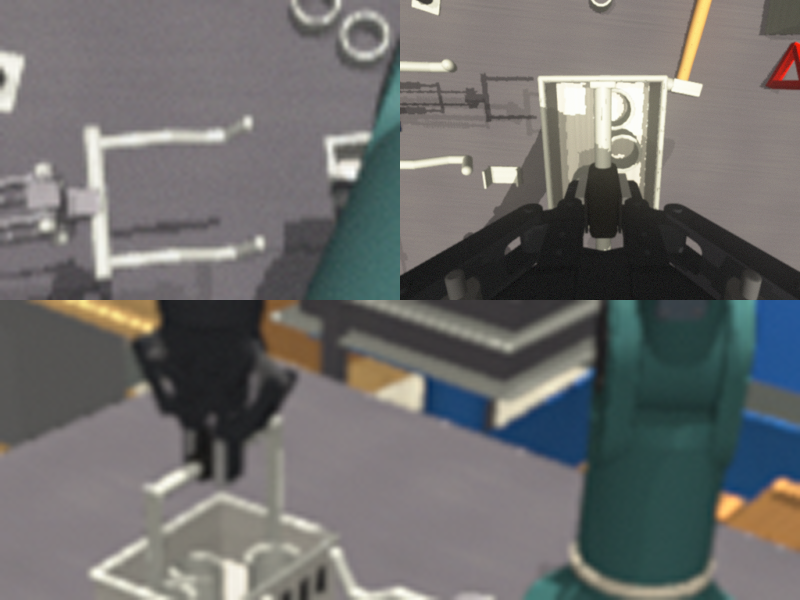

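The basket hangs level in the hand and the collars are in it. The yoke has not moved. The wrist view shows the hook tips at full-resolution (60,84) and (86,209), and the far end of the bar at about (260,108).

```bash
python3 -c "
from h import *
k=.78125
print(atz('wrist',47/k,66/k,.315),atz('wrist',67/k,163/k,.315),'barend',atz('wrist',202/k,85/k,.362))
T=lambda u,v:(180+u/4-.4,150+v/4-.4)
print(atz('top',*T(247,123),.315),atz('top',*T(260,243),.315))"
```

```text
[0.60086606 0.05223492 0.315     ] [0.5287194 0.0435302 0.315    ] barend [ 0.59863472 -0.05785646  0.362     ]
[0.59873343 0.05480478 0.315     ] [0.51906931 0.04696385 0.315     ]
```

Call:
play_rows --deltas '[[[0,0,0],[0.6,-1,0.7],255],[[0,0,0],[1.4,-2.8,1.4],255],[[0,0,0],[2.2,-4.8,1.4],255],[[0,0,0],[3,-6.4,1.4],255],[[0,0,0],[3.4,-7,1.4],255]]'

```text
time: 7.35
tcp_pos: [0.5593, 0.012, 0.3367]
tool_rot: [-0.001, 0.999, 0.047, 0.0]
force: [0.4, -0.1, -5.6]
grip_width: 0.2
grasp_force: 59.6
```

```bash
python3 -c "
from h import *
plan((.558,.0735,.3355),-84.8)"
```

```text
t 7.35 tcp [0.5593 0.012  0.3367] yaw -84.56 F [ 0.42 -0.09 -5.56] gw 0.2 59.6 j [-0.77  0.39  0.9   1.91 -0.36  1.02 -1.18] tilt [0.    0.001]
turn [-0.001 -0.     0.004] shift cm [ 0.46 -6.13  0.13] rows>= 2.0
```

Call:
play_rows --deltas '[[[0,0,0],[0,-1,0],255],[[0,0,0],[0.2,-2.6,0],255],[[0,0,0],[0.3,-4.4,0],255],[[0,0,0],[0.4,-5.7,0],255],[[0,0,0],[0.4,-6.1,0],255]]'

```text
time: 7.85
tcp_pos: [0.5563, 0.0721, 0.3371]
tool_rot: [-0.001, 0.999, 0.047, -0.0]
force: [-0.2, 0.6, -5.7]
grip_width: 0.199
grasp_force: 59.6
```

```bash
python3 -c "
from h import *
import cv2
plan((.558,.0735,.3355),-84.8)
R=lambda i,x,y,w,h,k:cv2.resize(i[y:y+h,x:x+w],None,fx=k,fy=k,interpolation=cv2.INTER_CUBIC)
t=camera('top');s=camera('scene');w=camera('wrist');cv2.imwrite('pics/s3.png',s);cv2.imwrite('pics/t3.png',t);cv2.imwrite('pics/w3.png',w)
o=np.zeros((600,800,3),np.uint8);o[:300,:400]=R(t,180,150,100,75,4)
o[:300,400:]=R(w,0,0,512,384,.78125)[:300,:400];o[300:]=R(s,200,110,160,60,5)
cv2.imwrite('pics/m3.png',o)"
```

```text
t 7.85 tcp [0.5563 0.0721 0.3371] yaw -84.63 F [-0.16  0.55 -5.75] gw 0.199 59.6 j [-0.87  0.39  0.9   1.91 -0.36  1.02 -1.29] tilt [-0.0005  0.0012]
turn [-0.001  0.     0.003] shift cm [ 0.18 -0.12  0.16] rows>= 1.0
```

View pics/m3.png

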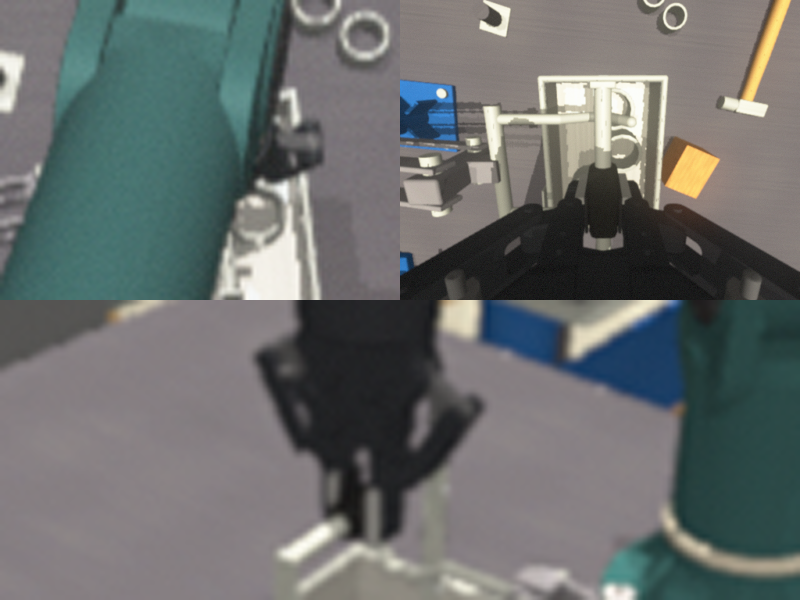

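The wrist view shows the far hook passing under the bar, with its tip at full-resolution (297,154), the bar at u≈260 and the crossbar left of it. The top view is blocked by the arm.

```bash
python3 -c "
from h import *
k=.78125
M=Ro.from_quat(np.array(observe()['tool_rot'])[[1,2,3,0]]).as_matrix()
p=observe()['tcp_pos']
for n,u,v,z in(('tip',232,120,.315),('bar',203,120,.345),('bar2',201,88,.345),('barhandle',203,240,.345),('cross top',92,108,.303),('crossbot',105,208,.303),):
  q=atz('wrist',u/k,v/k,z);print(n,q,'tool',M.T@(q-p))"
```

```text
tip [0.60356005 0.05283739 0.315     ] tool [0.04554434 0.02039096 0.02238598]
bar [0.60644423 0.07333238 0.345     ] tool [ 0.05027814  0.00026673 -0.00763018]
bar2 [0.62356658 0.07600572 0.345     ] tool [ 0.0675725  -0.00084073 -0.00763082]
barhandle [0.52774843 0.06600711 0.345     ] tool [-0.02875772  0.00041556 -0.00763119]
cross top [0.60107696 0.15511209 0.303     ] tool [ 0.05235865 -0.08169631  0.03430383]
crossbot [0.51819388 0.14774592 0.303     ] tool [-0.03085089 -0.08188699  0.03430248]
```

Call:
play_rows --deltas '[[[0,0,0],[0.2,-0.2,0.8],255],[[0,0,0],[0.2,-0.2,1.8],255],[[0,0,0],[0.2,-0.2,2.8],255],[[0,0,0],[0.2,-0.2,3.6],255],[[0,0,0],[0.2,-0.2,4.1],255]]'

```text
time: 8.5
tcp_pos: [0.5576, 0.0714, 0.2949]
tool_rot: [0.0, 0.999, 0.045, -0.001]
force: [-0.0, 0.3, -6.1]
grip_width: 0.202
grasp_force: 59.6
```

Call:
play_rows --deltas '[[[0,0,0],[0,0,0.1],255],[[0,0,0],[0,0,0.3],255],[[0,0,0],[0,0,0.5],255],[[0,0,0],[0,0,0.6],255],[[0,0,0],[0,0,0.6],255]]'

```text
time: 9.0
tcp_pos: [0.5585, 0.0716, 0.2905]
tool_rot: [-0.0, 0.999, 0.045, 0.0]
force: [-0.2, 0.9, -4.9]
grip_width: 0.195
grasp_force: 59.7
```

Call:
play_rows --deltas '[[[0,0,0],[0,0,0.1],255],[[0,0,0],[0,0,0.2],255],[[0,0,0],[0,0,0.3],255],[[0,0,0],[0,0,0.4],255],[[0,0,0],[0,0,0.4],255]]'

```text
time: 9.5
tcp_pos: [0.5587, 0.071, 0.2865]
tool_rot: [0.0, 0.999, 0.045, 0.001]
force: [0.0, -1.9, -2.5]
grip_width: 0.2
grasp_force: 60.1
```

```bash
python3 -c "
from h import *
import cv2
f=[]
for i in range(6): s=observe();f.append(np.r_[s['force'],s['tcp_pos']]);w=camera('wrist')
print(np.mean(f,0).round(4))
cv2.imwrite('pics/w4.png',w)"
```

```text
[ 0.5849 -1.9986 -2.2938  0.5587  0.0711  0.2865]
```

View pics/w4.png

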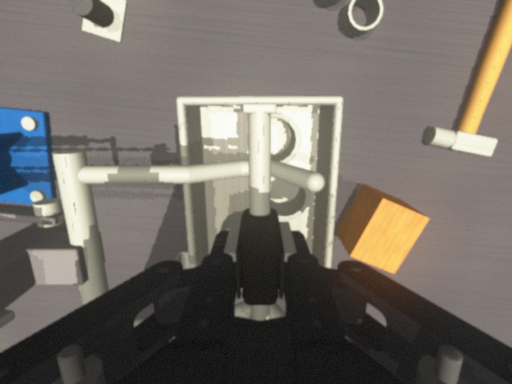

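Call:
play_rows --deltas '[[[0,0,0],[0,0.1,0],255],[[0,0,0],[0,0.2,0],255],[[0,0,0],[0,0.3,0.1],255],[[0,0,0],[0,0.4,0.1],255],[[0,0,0],[0,0.4,0.1],255]]'

```text
time: 10.3
tcp_pos: [0.5583, 0.0694, 0.2849]
tool_rot: [-0.001, 0.999, 0.046, -0.001]
force: [-0.0, 4.3, -3.4]
grip_width: 0.195
grasp_force: 59.9
```

```bash
cat > avg.py <<'E'
from h import *
f=[]
for i in range(4): s=observe();f.append(np.r_[s['force'],s['tcp_pos'],s['moment']]);w=camera('wrist')
print(s['time'],np.mean(f,0).round(4))
import cv2
cv2.imwrite('pics/last.png',w)
E
python3 avg.py
```

```text
10.45 [-0.617   5.2369 -3.398   0.5583  0.0694  0.2849  1.0958  0.0094 -0.0805]
```

Call:
play_rows --deltas '[[[0,0,0],[0,-0.1,0],255],[[0,0,0],[0,-0.2,0],255],[[0,0,0],[0,-0.2,0.1],255],[[0,0,0],[0,-0.2,0.2],255],[[0,0,0],[0,-0.2,0.2],255]]'

```text
time: 11.0
tcp_pos: [0.5585, 0.0692, 0.2832]
tool_rot: [0.0, 0.999, 0.045, -0.0]
force: [-0.8, 2.4, -3.3]
grip_width: 0.201
grasp_force: 60.0
```

```bash
python3 avg.py
```

```text
11.15 [-0.1247  1.985  -3.2945  0.5584  0.0692  0.2833  0.4936  0.053  -0.004 ]
```

Call:
play_rows --deltas '[[[0,0,0],[0,-0.1,0],255],[[0,0,0],[0,-0.1,0.1],255],[[0,0,0],[0,-0.1,0.2],255],[[0,0,0],[0,-0.1,0.3],255],[[0,0,0],[0,-0.1,0.3],255]]'

```text
time: 11.7
tcp_pos: [0.5586, 0.0696, 0.2804]
tool_rot: [0.001, 0.999, 0.045, 0.0]
force: [-0.1, -1.6, -2.5]
grip_width: 0.201
grasp_force: 60.1
```

```bash
python3 avg.py
```

```text
11.85 [ 3.1560e-01 -1.7401e+00 -2.1718e+00  5.5860e-01  6.9900e-02  2.8040e-01
 -4.0610e-01 -9.9800e-02 -1.7000e-03]
```

View pics/last.png

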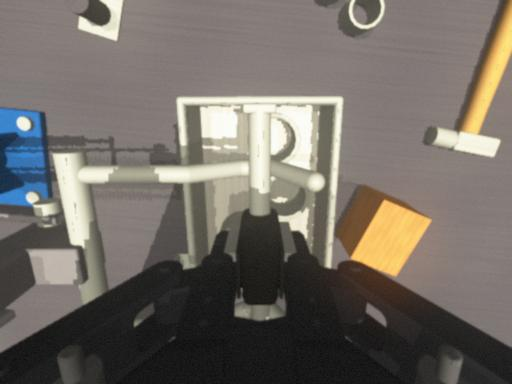

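Call:
play_rows --deltas '[[[0,0,0],[0,0.1,0.3],255],[[0,0,0],[0,0.2,0.7],255],[[0,0,0],[0,0.3,1.1],255],[[0,0,0],[0,0.3,1.4],255],[[0,0,0],[0,0.3,1.5],255]]'

```text
time: 12.4
tcp_pos: [0.5585, 0.068, 0.2648]
tool_rot: [-0.0, 0.999, 0.045, -0.0]
force: [-0.5, 0.7, -1.4]
grip_width: 0.197
grasp_force: 60.1
```

```bash
python3 avg.py
```

```text
12.55 [-0.2347  0.8617 -1.8734  0.5585  0.068   0.2649  0.1198 -0.0582 -0.0422]
```

Call:
play_rows --deltas '[[[0,0,0],[0,0,0.3],255],[[0,0,0],[0,0.1,0.7],255],[[0,0,0],[0,0.1,1.1],255],[[0,0,0],[0,0.1,1.4],255],[[0,0,0],[0,0.1,1.5],255]]'

```text
time: 13.1
tcp_pos: [0.5587, 0.0667, 0.2499]
tool_rot: [0.0, 0.999, 0.045, -0.0]
force: [-0.7, 0.6, -0.8]
grip_width: 0.201
grasp_force: 60.2
```

```bash
python3 avg.py
```

```text
13.25 [-0.0651  1.1793 -1.5551  0.5587  0.0667  0.25    0.2991 -0.029  -0.0155]
```

Call:
play_rows --deltas '[[[0,0,0],[0,0,0.3],255],[[0,0,0],[0,0,0.7],255],[[0,0,0],[0,0,1.1],255],[[0,0,0],[0,0,1.4],255],[[0,0,0],[0,0,1.5],255]]'

```text
time: 13.8
tcp_pos: [0.5587, 0.0664, 0.2349]
tool_rot: [0.0, 0.999, 0.045, -0.0]
force: [-0.5, 0.9, -0.5]
grip_width: 0.2
grasp_force: 60.3
```

```bash
sed -i 's/range(4)/range(8)/' avg.py; python3 avg.py
```

```text
14.15 [ 0.0412  0.4992 -0.2847  0.5587  0.0665  0.2352  0.1351 -0.0109  0.0098]
```

Call:
play_rows --deltas '[[[0,0,0],[0,0,0.2],255],[[0,0,0],[0,0,0.4],255],[[0,0,0],[0,0,0.6],255],[[0,0,0],[0,0,0.6],255],[[0,0,0],[0,0,0.6],255]]'

```text
time: 14.7
tcp_pos: [0.5588, 0.0666, 0.2292]
tool_rot: [0.0, 0.999, 0.045, -0.0]
force: [0.1, -0.0, 0.4]
grip_width: 0.2
grasp_force: 60.4
```

```bash
sed -i 's/range(8)/range(16)/' avg.py; python3 avg.py
```

```text
15.45 [ 0.282   0.395   0.195   0.5588  0.0666  0.2293  0.0823 -0.0193 -0.0097]
```

Call:
play_rows --deltas '[[[0,0,0],[0,0,-0.1],255],[[0,0,0],[0,0,-0.1],255],[[0,0,0],[0,0,-0.1],255],[[0,0,0],[0,0,-0.1],255],[[0,0,0],[0,0,-0.1],255]]' --squeeze 20

```text
time: 16.0
tcp_pos: [0.5588, 0.0666, 0.2303]
tool_rot: [0.0, 0.999, 0.045, 0.0]
force: [-0.9, -0.1, -0.1]
grip_width: 0.202
grasp_force: 60.4
```

```bash
python3 avg.py
```

```text
16.75 [-0.0222 -0.0134  0.0564  0.5588  0.0666  0.2303  0.0217 -0.0134 -0.003 ]
```

Call:
play_rows --deltas '[[[0,0,0],[0,0,0],205],[[0,0,0],[0,0,0],203],[[0,0,0],[0,0,0],201],[[0,0,0],[0,0,0],199],[[0,0,0],[0,0,0],197]]' --squeeze 20

```text
time: 17.3
tcp_pos: [0.5587, 0.0666, 0.2303]
tool_rot: [-0.0, 0.999, 0.045, -0.0]
force: [0.6, 0.1, 0.0]
grip_width: 0.226
grasp_force: 0.0
```

Call:
play_rows --deltas '[[[0,0,0],[0,0,0],192],[[0,0,0],[0,0,0],188],[[0,0,0],[0,0,0],184],[[0,0,0],[0,0,0],180],[[0,0,0],[0,0,0],180]]'

```text
time: 17.8
tcp_pos: [0.5588, 0.0666, 0.2303]
tool_rot: [-0.0, 0.999, 0.045, 0.0]
force: [0.2, -0.5, -0.8]
grip_width: 0.294
grasp_force: 0.0
```

```bash
python3 avg.py
```

```text
18.55 [ 0.0343  0.047  -0.1362  0.5588  0.0666  0.2303 -0.0054 -0.0074 -0.0011]
```

View pics/last.png

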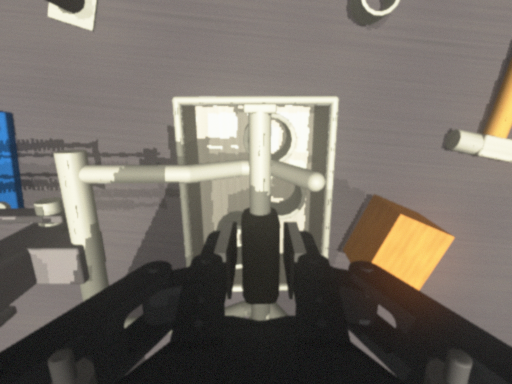

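The fingers have clear gaps on both sides of the grip, and the bar sits in the hook bottom. Next I open the fingers fully and withdraw upward.

Call:
play_rows --deltas '[[[0,0,0],[0,0,0],150],[[0,0,0],[0,0,0],100],[[0,0,0],[0,0,0],60],[[0,0,0],[0,0,0],30],[[0,0,0],[0,0,-0.5],30]]'

```text
time: 19.1
tcp_pos: [0.5583, 0.0667, 0.235]
tool_rot: [0.0, 0.999, 0.045, -0.001]
force: [-0.0, -0.4, 0.2]
grip_width: 0.881
grasp_force: 0.0
```

Call:
play_rows --deltas '[[[0,0,0],[0,0,-1.5],30],[[0,0,0],[0,0,-4],30],[[0,0,0],[0,0,-7],30],[[0,0,0],[0,0,-10],30],[[0,0,0],[0,0,-13],30]]'

```text
time: 19.6
tcp_pos: [0.5588, 0.0662, 0.3678]
tool_rot: [-0.0, 0.999, 0.045, 0.001]
force: [0.3, -0.1, 0.2]
grip_width: 0.885
grasp_force: 0.0
```

Call:
play_rows --deltas '[[[0,0,0],[0,0,-1],30],[[0,0,0],[0,0,-1],30],[[0,0,0],[0,0,-1],30],[[0,0,0],[0,0,-1],30],[[0,0,0],[0,0,-1],30]]'

```text
time: 20.1
tcp_pos: [0.558, 0.0667, 0.374]
tool_rot: [0.0, 0.999, 0.045, -0.001]
force: [0.3, 0.0, -0.1]
grip_width: 0.879
grasp_force: 0.0
```

```bash
python3 -c "
from h import *
import cv2
a=camera('scene');w=camera('wrist');
for i in range(8): b=camera('scene')
print(observe()['time'],observe()['force'],cv2.absdiff(cv2.GaussianBlur(a,(5,5),0),cv2.GaussianBlur(b,(5,5),0)).max())
o=np.hstack([cv2.resize(w,(400,300)),cv2.resize(b[100:250,160:360],(400,300))]);cv2.imwrite('pics/end.png',o)"
```

```text
20.6 [-0.14551684 -0.28326627  0.32732766] 40
```

View pics/end.png

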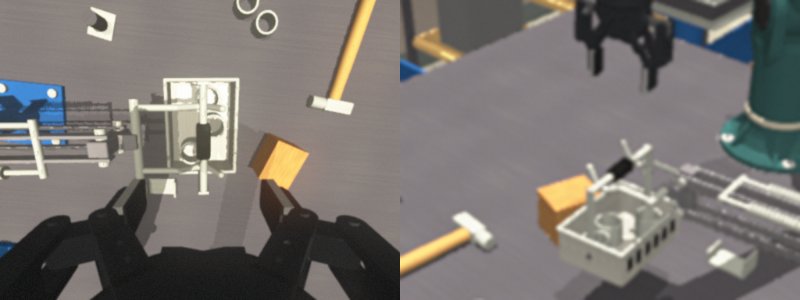

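The basket hangs level on both hooks with the three collars inside, and the hand is well clear above it. I'll let any residual swing die out before handing in.

Call:
play_rows --deltas '[[[0,0,0],[0,0,0],30],[[0,0,0],[0,0,0],30],[[0,0,0],[0,0,0],30],[[0,0,0],[0,0,0],30],[[0,0,0],[0,0,0],30]]'

```text
time: 21.1
tcp_pos: [0.5588, 0.0667, 0.3753]
tool_rot: [-0.0, 0.999, 0.045, 0.0]
force: [-0.2, 0.3, -0.2]
grip_width: 0.881
grasp_force: 0.0
```

```bash
python3 -c "
from h import *
import cv2
g=lambda:cv2.GaussianBlur(camera('scene'),(7,7),0)[150:250,220:320]
for i in range(20): a=g()
for i in range(6):
  b=g();print(cv2.absdiff(a,b).max(),cv2.absdiff(a,b).mean().round(2),end=' ')
print(sign_off())"
```

```text
1 0.11 1 0.11 1 0.11 1 0.11 1 0.11 3 0.11 the job is handed in; nothing more can be done
None
```

The basket of collars hangs by its bail bar in both hooks, with the arm sunk about 55 mm and at rest, the hand clear above it and all three collars inside; I handed the job in after about 22 s of robot time, and no verdict came back.

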